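# Hold the shredder's jam-release key pressed home

## Task

The desktop shredder is jammed. Take the release key out of the desk tidy, stand its stem over the steel socket in the shredder's top, turn it until the four splines mesh with the slots, slide it fully home and keep it pressed down against the spring. Finish while still gripping and pressing the key, so that I can clear the jam, and leave the mug, stapler and calculator where they are.

Things in the scene. Friction and masses are not known exactly. Their poses are not given: they have to be found in the camera images.
- key: Release key, 68 mm tall, 120 g. Origin on its axis at the stem's foot, z up to the handle. Heights from the foot: aluminium stem 0-26 mm, cross-shaped in section (four splines at 90 degrees along its x and y axes, 30 mm tip to tip, each 8 mm wide, lower edges rounded 4 mm); round collar 40 mm across, 26-31; neck 16 mm across, 31-38; bar handle 38-68. Meshes at four yaws, 90 degrees apart.
- key_handle (a point): Centre of the key's black bar handle, on the key's axis 53 mm above its foot; axes as the key's. The bar is 56 mm long along x, 14 mm thick along y (flat faces) and 30 mm high. Upright at the start, at any yaw.
- tidy: Heavy white desk tidy, fixed. Origin under the centre of its square block, 70 x 70 x 45 mm high, which has a round upright hole 34 mm across and 35 mm deep on the origin's axis. The key hangs in it by its collar (foot 19 mm above the desk), free to turn. A pen tray, 70 x 90 mm and 30 mm high, joins the block's +y side.
- socket (a point): Centre of the socket's mouth, 162 mm above the desk, z up: a steel disc 50 mm across, 2 mm proud of the shredder's top, with two crossing slots along this point's x and y axes, each 33 mm long and 10.4 mm wide with vertical walls. It stands at any angle. The key is home when its collar rests on the disc, its foot 26 mm below the mouth.
- coupling (a joint): Turn of the socket disc against the shredder, rad, anticlockwise seen from above; the socket's x axis lies along the shredder's at 0. Stiff: it yields only to more than 0.15 N m.
- release (a joint): Travel in m of the black spring plate that closes the slots 16 mm below the mouth: 0 = up, 0.010 = pushed down by the key fully home. Pushing it takes about 5 N at first and 11 N with the key home; let go, it lifts the key about 10 mm.
- shredder: Desktop shredder, grey lid and black bin, fixed to the desk; 160 mm along x, 260 mm along y, 160 mm high. Origin under its centre. The socket's axis is at x = -20 mm, y = +80 mm in its frame. A paper guide stands 12 mm above the lid, 50 mm in +x from the socket's axis, from y = -125 to +45 mm.
- mug: White mug, 76 mm across, 90 mm high, handle on its +y side; origin under its centre. Bystander.
- stapler: Black stapler, 135 mm long (x), 36 mm wide, about 58 mm high; origin under its centre. Bystander.
- calculator: Desk calculator, 130 x 90 x 20 mm, lying flat; origin under its centre. Bystander.

How it is judged:
On the way, in this order (a step that is already met when the one before it is completed fails the run):
1. the key is gripped and lifted clear of the tidy (height (world z) of key above 0.055 m and contact force between the fingers and key above 2 N and contact force between key and tidy below 0.1 N), for 0.2 s.
2. the splines are meshed: the stem stands more than 8 mm deep in the socket, on its axis (z of key in the frame of socket below -0.008 m and horizontal distance between key and socket below 0.004 m), for 0.1 s.
At the end, for the whole second after the job is handed in: For the last second the key stands fully home in the socket (foot at least 24.2 mm below the mouth, within 3 mm of the axis and 0.07 rad of upright), the spring plate is held down more than 8.2 mm, and the fingers still grip the key (more than 5 N) with the key still (value of joint release above 0.0082 m and z of key in the frame of socket below -0.0242 m and horizontal distance between key and socket below 0.003 m and angle between the z axis of key and the z axis of socket, either way round below 0.07 rad and contact force between the fingers and key above 5 N and linear speed of key below 0.02 m/s); the arm keeps its last pose, push and grip.
It fails at once if the mug was shifted more than 3 cm or tipped over (distance of mug from where it was at the start of the episode above 0.03 m or angle between mug's own z axis and vertical above 0.5 rad).
It fails at once if the stapler was shifted more than 3 cm or tipped over (distance of stapler from where it was at the start of the episode above 0.03 m or angle between stapler's own z axis and vertical above 0.5 rad).
It fails at once if the calculator was shifted more than 3 cm or tipped over (distance of calculator from where it was at the start of the episode above 0.03 m or angle between calculator's own z axis and vertical above 0.5 rad).
It also fails if it takes over 42 s, if anything falls off the work surface, if the arm or the gripper's body presses on something with over 40 N, if the wrist force passes 120 N, or if a joint passes its speed limit or range.

## Robot

A 6-joint arm with a two-finger parallel gripper is mounted at the origin on the work surface. World frame = base frame: x ahead of the robot, y to its left, z up, the work surface at z = 0. Lengths are in m, angles in rad, forces in N, time in s.
With the tool pointing down it reaches from about 0.375 to 0.975 m from the base axis. Payload 3.8 kg.
Tool frame: the origin (TCP) lies midway between the tips of the shut fingers; the grasp point (between the pads) lies 19 mm behind it; z points along the fingers, y is the line along which they close (so a half turn about z gives the same grasp; the last joint's range is limited). The gripper opens to 85 mm and grips with 20 to 120 N. Pads are 22 mm wide; open, the fingers measure 114 mm over their backs; the gripper's body (76 mm by 85 mm) begins 54 mm behind the grasp point. The pads swing forward as they close: fully open they stand 13 mm farther back than shut.
Start: joints at [1.262, 0.264, 1.604, -0, 1.274, -0.037], TCP at [0.181, 0.65, 0.231] pointing down, gripper open.
Joint ranges: [-2.63, 2.63], [-0.94, 2.18], [0.31, 2.57], [-1.31, 4.45], [0, 2.66], [-2.55, 2.55]. Speed limits (rad/s): [2.57, 2.57, 3.14, 3.14, 3.14, 3.14].

## Interface

Orientations are given as a rotation vector (axis times angle).
In Python, from workcell import bot, cams gives the robot as it stands.
- The arm moves only by the tool play_rows, never from a script. Its argument "rows" is a list of rows, each a list of 2 entries, a list of its own where there are three numbers: the shift along the tool's x, y, z scaled (see below), then the turn, a rotation vector about the tool's x, y, z scaled (see below). A call has 1 to 20 rows; each row is the pose to reach, as a shift and turn from the pose commanded when the call began, along the tool's axes at that moment; what a row does not reach only later rows make up. The controller multiplies each number of a shift by 250 mm and each number of a turn by 45 degrees. A row lasts 1/12 s, in which the tool goes at most 41.7 mm and 7.16 degrees, less where a joint would pass 70% of its speed; a pose out of reach is approached as far as the arm can. A call with a number of a shift or a turn outside -1 to 1 is refused whole. A call with a gripper value outside its range is refused whole. "claw" is the opening, from -1 (shut) to 1 (fully open), set as the call begins (left out, the last holds). The fingers move at their own pace and stop on an object; "newtons" is the grip in N (left out, the last holds). Time passes only in rows, so rows that repeat a pose let the fingers close. It gives the time, the measured TCP pose, the force, the opening and the grip force at its end, in the units of the state.
- bot.read_state(): the state, without advancing time (a new reading comes with each control period).
- cams.read_camera(name): name is "scene" or "top" or "wrist"; returns a dict with "image" (480x640x3 uint8, red, green, blue), "K" (3x3 intrinsics, pixels), "T" (4x4, takes a point from camera to world coordinates); the wrist camera has in their place "mount" (4x4, takes a point from camera to tool coordinates, whose origin is the TCP and whose axes are the flange's). Camera axes: x right, y down, z forward; pixel columns grow to the right and rows downward; lengths in m; the calibration is good to about 2 mm. A picture is of the moment at which its call begins: read the wrist's pose just before it. There is no depth.
- bot.finish_job(): hands the job in; it is judged then, once.
The state is a dict: "time": time; "q": joint angles; "joint_vel": joint speeds; "joint_torque": joint torques, N m; "tool_pos": TCP position; "tcp_rot": TCP orientation; "wrist_force": force on the tool from outside, world axes, zero at the start; "torque": the same for the moment, N m; "width": opening from 0.0 (shut) to 1.0 (fully open); "grip_force": force on a finger pad.
Only numpy, scipy, OpenCV 4.12 (cv2) and the standard library are available. Lean on these libraries where they do the work, as an engineer would, in place of code of your own. Each camera call takes 0.05 s, during which the arm holds its last target. There are 200 camera calls.

## Working session

There is one attempt and no reset: what is moved stays moved. The work goes in short steps, Python scripts to look and compute and a tool call to move; the robot and the scene stay as the last step left them, time stands still between calls to the robot, and variables do not carry over. Pictures are saved under pics/ and viewed, at most 10 in all, crops included, and the job is handed in when it is done.

Besides the shell and the picture viewer there is one more tool, called after "Request:" in YAML: its name, and indented under it one key for each argument. play_rows: Moves the arm, as the interface text tells. Its arguments: {"type":"object","properties":{"rows":{"type":"array","items":{"type":"array"}},"claw":{"type":"number"},"newtons":{"type":"number"}},"required":["rows"]}

```bash
mkdir -p pics; ls; python3 - <<'E'
from workcell import bot,cams
import cv2,numpy as np
s=bot.read_state();print({k:np.round(v,3).tolist() for k,v in s.items()})
ims=[]
for n in("scene","top","wrist"):
    c=cams.read_camera(n);cv2.imwrite(f"pics/{n}0.png",c["image"][:,:,::-1])
    print(n,np.round(c["K"],1).tolist(),np.round(c.get("T",c.get("mount")),4).tolist())
E
```

```text
pics
{'time': 0.0, 'q': [1.262, 0.265, 1.605, 0.0, 1.274, -0.037], 'joint_vel': [-0.0, 0.001, -0.002, 0.001, 0.001, -0.0], 'joint_torque': [-0.002, -51.511, -36.731, -0.0, 0.013, 0.0], 'tool_pos': [0.181, 0.65, 0.23], 'tcp_rot': [-0.426, -3.112, 0.003], 'wrist_force': [0.266, -0.107, -0.466], 'torque': [-0.021, 0.041, -0.042], 'grip_force': 0.0, 'width': 0.999}
scene [[550.6, 0.0, 314.3], [0.0, 550.6, 235.7], [0.0, 0.0, 1.0]] [[0.6702, 0.4997, -0.5488, 1.1044], [0.7422, -0.4585, 0.4888, -0.4071], [-0.0073, -0.7349, -0.6781, 0.7421], [0.0, 0.0, 0.0, 1.0]]
top [[622.4, 0.0, 314.0], [0.0, 622.4, 246.6], [0.0, 0.0, 1.0]] [[-0.01, -0.9804, 0.197, 0.3625], [-0.9997, 0.0054, -0.0237, 0.0378], [0.0222, -0.1972, -0.9801, 1.3444], [0.0, 0.0, 0.0, 1.0]]
wrist [[335.0, 0.0, 322.8], [0.0, 335.0, 235.1], [0.0, 0.0, 1.0]] [[0.0006, -0.9454, -0.326, 0.0844], [1.0, 0.0006, 0.0002, -0.0], [-0.0, -0.326, 0.9454, -0.1428], [0.0, 0.0, 0.0, 1.0]]
```

View pics/scene0.png

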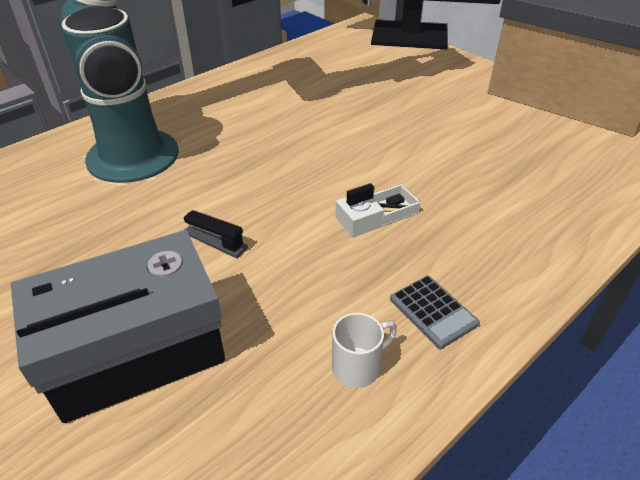

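View pics/top0.png

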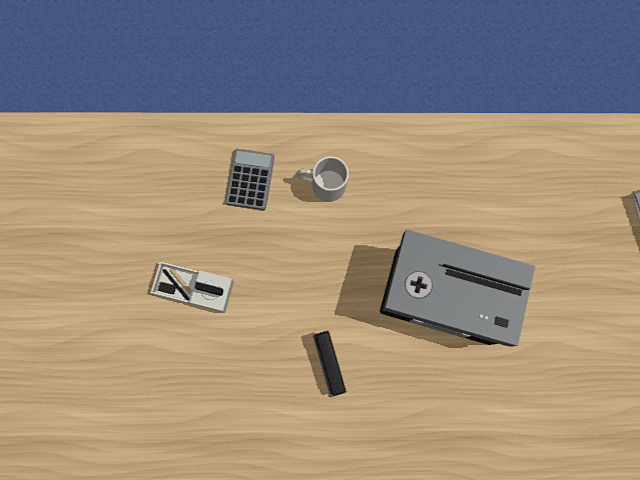

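The scene image shows the key's black bar at (360,194) in the tidy, and the socket at (164,263). In the top image the bar is at (209,289), the disc with its dark cross at (418,285), and the stapler, mug and calculator are well clear of both.

```bash
cat > h.py <<'E'
import numpy as np,cv2
from scipy.spatial.transform import Rotation as R
from workcell import bot,cams
def cam(n):
    s=bot.read_state();c=cams.read_camera(n)
    if n=="wrist":
        W=np.eye(4);W[:3,:3]=R.from_rotvec(s["tcp_rot"]).as_matrix();W[:3,3]=s["tool_pos"];c["T"]=W@c["mount"]
    return c,s
def ray(c,uv,z):
    uv=np.atleast_2d(np.float64(uv));d=np.c_[uv,np.ones(len(uv))]@np.linalg.inv(c["K"]).T@c["T"][:3,:3].T
    o=c["T"][:3,3];return o+d*((z-o[2])/d[:,2])[:,None]
def proj(c,p):
    q=(np.atleast_2d(p)-c["T"][:3,3])@c["T"][:3,:3];q=q@c["K"].T;return q[:,:2]/q[:,2:]
def blob(mask,near):
    n,l,st,ce=cv2.connectedComponentsWithStats(mask.astype(np.uint8));
    i=1+np.argmin([np.hypot(*(ce[k]-near))+(1e4 if st[k,4]<30 else 0) for k in range(1,n)]);return l==i
def pose(c,m,z):
    "area-weighted centre, long-axis yaw and size of mask cast on plane z"
    v,u=np.nonzero(m);P=ray(c,np.c_[u,v],z)[:,:2]
    r=cv2.minAreaRect((P*1000).astype(np.float32));b=cv2.boxPoints(r)
    e=[b[1]-b[0],b[2]-b[1]];e=max(e,key=np.linalg.norm)
    return np.r_[r[0]]/1000,np.arctan(e[1]/e[0]),sorted(r[1]),P.mean(0)
def disc(c,near,z=.162,rad=60):
    "cross slots (dark) inside light disc: centre, yaw mod 90"
    g=c["image"].max(2).astype(int)
    return g
E
python3 - <<'E'
from h import *
for n,k,so in(("top",(209,289),(418,285)),("scene",(360,194),(164,263))):
    c,s=cam(n);g=c["image"].max(2)
    m=blob(g<50,k);print(n,"key",m.sum(),[np.round(x,4) for x in pose(c,m,.087)],[np.round(x,4) for x in pose(c,m,.072)])
    print(c["image"][so[1],so[0]],c["image"][so[1]-9,so[0]-9 if n=="top" else so[0]-12])
    cv2.imwrite(f"pics/{n}_s.png",cv2.resize(c["image"][so[1]-25:so[1]+25,so[0]-30:so[0]+30,::-1],(600,500),interpolation=0))
    print("sock",ray(c,so,.162))
    x=cam("wrist")[0] if n=="top" else 0
E
python3 - <<'E'
import cv2,numpy as np
cv2.imwrite("pics/soc.png",np.hstack([cv2.resize(cv2.imread(f"pics/{n}_s.png"),(400,333)) for n in("top","scene")]))
E
```

```text
top key 191 [array([0.5296, 0.2219]), np.float32(1.3181), array([13.7364, 57.3138]), array([0.5297, 0.2218])] [array([0.5315, 0.2241]), np.float32(1.3181), array([13.9002, 57.9975]), array([0.5317, 0.224 ])]
[40 40 41] [180 174 178]
sock [[ 0.52381108 -0.18988284  0.162     ]]
scene key 365 [array([0.5469, 0.2076]), np.float32(1.3134), array([37.6392, 67.3465]), array([0.5464, 0.2066])] [array([0.5341, 0.2217]), np.float32(1.3134), array([38.5011, 68.8886]), array([0.5336, 0.2206])]
[57 55 58] [117 123 128]
sock [[ 0.52879833 -0.19263493  0.162     ]]
```

View pics/soc.png

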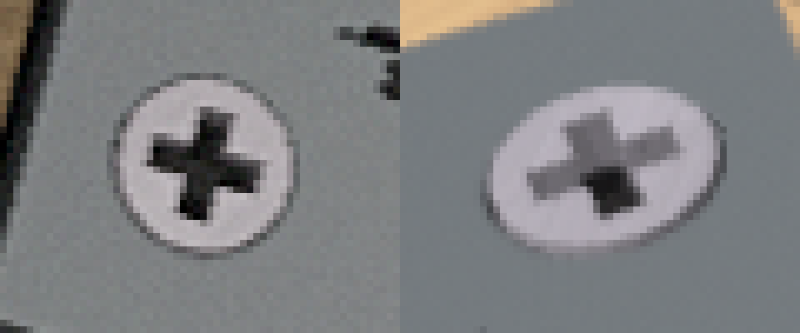

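The left crop (top view) shows the dark cross at the disc's centre, with arms about 10° off the image axes. The right crop (scene view) agrees. The key's bar yaw is about 75.5° from both views, and it measures 57 × 14 mm, which matches its given size.

```bash
cat >> h.py <<'E'
def cross(c,near,z=.162,r=.030):
    "centre of light disc and slot yaw (deg, mod 90) on plane z"
    im=c["image"].astype(int);m=blob((im.min(2)>150)&(im.max(2)-im.min(2)<25),near)
    v,u=np.nonzero(m);P=ray(c,np.c_[u,v],z)[:,:2];ce,rad=cv2.minEnclosingCircle((P*1000).astype(np.float32));ce=np.array(ce)/1000
    h=cv2.convexHull(np.c_[u,v].astype(np.int32));H=np.zeros(m.shape,np.uint8);cv2.fillConvexPoly(H,h,1)
    e=cv2.fitEllipse(h);v,u=np.nonzero((H>0)&~m);Q=ray(c,np.c_[u,v],z)[:,:2]
    ce2=ray(c,e[0],z)[0,:2];d=Q-ce2;d=d[np.hypot(*d.T)<.019];w=(d[:,0]+1j*d[:,1])
    w=w[abs(w)>.007];yaw=np.degrees(np.angle((w**4/abs(w)**2).sum())/4)
    return ce2,ce,rad,yaw,d.mean(0)+ce2
def plan(x,y,z,yaw):
    "rows numbers to bring TCP to xyz, tool down, tool-y at yaw deg (measured pose as base)"
    s=bot.read_state();A=R.from_rotvec(s["tcp_rot"]);t=np.radians(yaw)
    Y=np.array([np.cos(t),np.sin(t),0]);Z=np.array([0,0,-1.]);B=R.from_matrix(np.c_[np.cross(Y,Z),Y,Z])
    print("t",round(s["time"],2),"pos",np.round(s["tool_pos"],4),"shift",np.round(A.inv().apply(np.r_[x,y,z]-s["tool_pos"])/.25,4),"turn",np.round((A.inv()*B).as_rotvec()/np.radians(45),4))
E
python3 - <<'E'
from h import *
c,s=cam("top");print([np.round(a,4) for a in cross(c,(418,285))])
c,s=cam("scene");print([np.round(a,4) for a in cross(c,(164,263))])
plan(.53,.222,.2,-14.5)
E
```

```text
[array([ 0.5251, -0.1908]), array([ 0.5252, -0.1908]), np.float64(24.5603), np.float64(-14.8442), array([ 0.5253, -0.1905])]
[array([ 0.5275, -0.1921]), array([ 0.5273, -0.1916]), np.float64(25.0741), np.float64(-16.3297), array([ 0.5273, -0.1917])]
t 0.4 pos [0.1812 0.6501 0.2311] shift [-1.8038 -1.2751  0.1248] turn [-3.0000e-04  3.0000e-04  1.9762e+00]
```

Request:
play_rows:
  rows:
    - [[-0.4,-0.3,0.03],[0,0,0.4]]
    - [[-0.9,-0.64,0.06],[0,0,0.99]]
    - [[-0.9,-0.64,0.06],[0,0,0.99]]
    - [[-0.9,-0.64,0.06],[0,0,0.99]]
    - [[-0.9,-0.64,0.06],[0,0,0.99]]
    - [[-0.9,-0.64,0.06],[0,0,0.99]]
    - [[-0.9,-0.64,0.06],[0,0,0.99]]
    - [[-0.9,-0.64,0.06],[0,0,0.99]]
    - [[-0.9,-0.64,0.06],[0,0,0.99]]
    - [[-0.9,-0.64,0.06],[0,0,0.99]]
  claw: 1

```text
time: 1.23
tool_pos: [0.3549, 0.4361, 0.2166]
tcp_rot: [-1.574, -2.718, -0.001]
wrist_force: [-0.7, 0.1, -0.0]
width: 1.0
grip_force: 0.0
```

```bash
python3 -c "
from h import *
plan(.53,.222,.2,-14.5)"
```

```text
t 1.23 pos [0.3549 0.4361 0.2166] shift [-1.0915  0.1808  0.0654] turn [ 0.     -0.0012  0.986 ]
```

Request:
play_rows:
  rows:
    - [[-0.15,0.03,0.03],[0,0,0.2]]
    - [[-1,0.17,0.06],[0,0,0.98]]
    - [[-1,0.17,0.06],[0,0,0.98]]
    - [[-1,0.17,0.06],[0,0,0.98]]
    - [[-1,0.17,0.06],[0,0,0.98]]
    - [[-1,0.17,0.06],[0,0,0.98]]
    - [[-1,0.17,0.06],[0,0,0.98]]
    - [[-1,0.17,0.06],[0,0,0.98]]
    - [[-1,0.17,0.06],[0,0,0.98]]
    - [[-1,0.17,0.06],[0,0,0.98]]
    - [[-1,0.17,0.06],[0,0,0.98]]

```text
time: 2.15
tool_pos: [0.5153, 0.2419, 0.2013]
tcp_rot: [-2.476, -1.933, -0.0]
wrist_force: [0.0, 0.2, -0.1]
width: 0.992
grip_force: 0.0
```

```bash
python3 - <<'E'
from h import *
plan(.53,.222,.2,-14.5)
c,s=cam("wrist");cv2.imwrite("pics/w1.png",c["image"][:,:,::-1])
print(proj(c,[.53,.222,.087]))
g=c["image"].max(2);m=blob(g<50,proj(c,[.53,.222,.087])[0]);print(m.sum(),[np.round(x,4) for x in pose(c,m,.087)])
E
```

```text
t 2.15 pos [0.5153 0.2419 0.2013] shift [-0.063   0.0762  0.0052] turn [-0.0005 -0.0004  0.0105]
[[346.28872911 247.99511226]]
304 [array([0.5315, 0.2283]), np.float32(1.2947), array([13.0888, 56.645 ]), array([0.5321, 0.2411])]
```

View pics/w1.png

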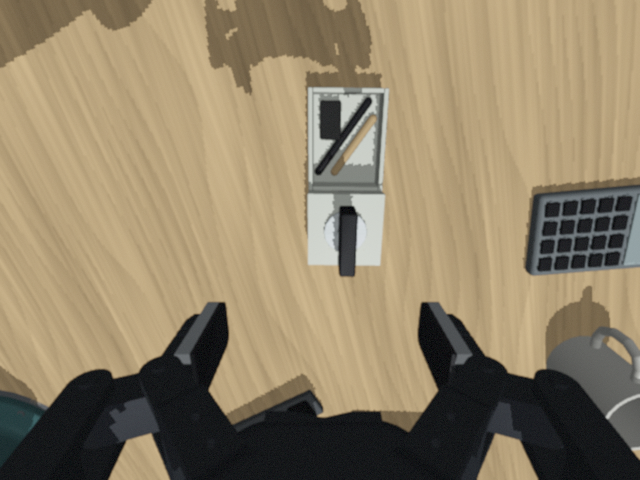

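The wrist view shows the key's bar from (347,207) to (347,276). The tidy's block spans (307–384, 190–266), and the fingers straddle the view below. The bar looks aligned with the tool's x axis.

```bash
python3 - <<'E'
from h import *
c,s=cam("wrist");g=c["image"].max(2)
for t in(35,50,70,90):
  m=blob(g<t,(347,241));v,u=np.nonzero(m);print(t,m.sum(),u.min(),u.max(),v.min(),v.max(),[np.round(x,4) for x in pose(c,m,.087)])
print(g[205:282:3,347].tolist())
# white block top at z=.045
m=blob(g>185,(320,240));v,u=np.nonzero(m)
b=ray(c,[[308,191],[383,191],[308,266],[382,266]],.045);print(np.round(b,4),b.mean(0))
E
```

```text
35 186 339 355 207 256 [array([0.5331, 0.2353]), np.float32(1.2991), array([12.1301, 42.0311]), array([0.5339, 0.246 ])]
50 307 339 355 206 271 [array([0.5308, 0.2292]), np.float32(1.2738), array([12.3672, 56.5776]), array([0.5321, 0.2415])]
70 1108 338 356 206 275 [array([0.5313, 0.2272]), np.float32(1.3195), array([14.0745, 60.    ]), array([0.5319, 0.2287])]
90 1164 338 356 206 275 [array([0.5313, 0.2272]), np.float32(1.3212), array([14.2535, 60.0506]), array([0.5318, 0.2284])]
[94, 16, 12, 31, 49, 55, 53, 54, 55, 57, 56, 62, 59, 60, 63, 59, 63, 62, 65, 63, 64, 65, 64, 65, 170, 189]
[[0.5077 0.2675 0.045 ]
 [0.5734 0.2511 0.045 ]
 [0.4887 0.1959 0.045 ]
 [0.5588 0.1785 0.045 ]] [0.53213228 0.22324787 0.045     ]
```

```bash
python3 -c "
from h import *
plan(.531,.224,.057,-14.4)"
```

```text
t 2.25 pos [0.5155 0.2416 0.2014] shift [-0.0533  0.0774  0.5774] turn [-0.0002 -0.0003  0.0077]
```

Request:
play_rows:
  rows:
    - [[-0.053,0.077,0.05],[0,0,0.008]]
    - [[-0.053,0.077,0.15],[0,0,0.008]]
    - [[-0.053,0.077,0.25],[0,0,0.008]]
    - [[-0.053,0.077,0.35],[0,0,0.008]]
    - [[-0.053,0.077,0.45],[0,0,0.008]]
    - [[-0.053,0.077,0.53],[0,0,0.008]]
    - [[-0.053,0.077,0.577],[0,0,0.008]]
    - [[-0.053,0.077,0.577],[0,0,0.008]]
    - [[-0.053,0.077,0.577],[0,0,0.008]]

```text
time: 3.0
tool_pos: [0.5313, 0.223, 0.0569]
tcp_rot: [-2.484, -1.923, 0.001]
wrist_force: [0.3, -0.8, 0.6]
width: 0.999
grip_force: 0.0
```

Request:
play_rows:
  rows:
    - [[0,0,0],[0,0,0]]
    - [[0,0,0],[0,0,0]]
    - [[0,0,0],[0,0,0]]
    - [[0,0,0],[0,0,0]]
    - [[0,0,0],[0,0,0]]
    - [[0,0,0],[0,0,0]]
    - [[0,0,0],[0,0,0]]
    - [[0,0,0],[0,0,0]]
    - [[0,0,0],[0,0,0]]
    - [[0,0,0],[0,0,0]]
    - [[0,0,0],[0,0,0]]
    - [[0,0,0],[0,0,0]]
  claw: -1
  newtons: 80

```text
time: 4.0
tool_pos: [0.5323, 0.2226, 0.0577]
tcp_rot: [2.485, 1.921, 0.001]
wrist_force: [-1.4, -0.6, 5.7]
width: 0.149
grip_force: 89.5
```

Request:
play_rows:
  rows:
    - [[0,0,-0.04],[0,0,0]]
    - [[0,0,-0.1],[0,0,0]]
    - [[0,0,-0.2],[0,0,0]]
    - [[0,0,-0.3],[0,0,0]]
    - [[0,0,-0.4],[0,0,0]]
    - [[0,0,-0.5],[0,0,0]]
    - [[0,0,-0.6],[0,0,0]]
    - [[0,0,-0.7],[0,0,0]]
    - [[0,0,-0.76],[0,0,0]]
    - [[0,0,-0.78],[0,0,0]]
    - [[0,0,-0.78],[0,0,0]]
    - [[0,0,-0.78],[0,0,0]]

```text
time: 5.0
tool_pos: [0.5312, 0.2223, 0.251]
tcp_rot: [-2.485, -1.921, 0.002]
wrist_force: [-0.6, 0.9, -1.7]
width: 0.149
grip_force: 89.3
```

```bash
python3 - <<'E'
from h import *
plan(.526,-.191,.25,-14.6)
s=bot.read_state();print(s["grip_force"],s["wrist_force"],s["q"])
c,s=cam("scene");cv2.imwrite("pics/s2.png",c["image"][:,:,::-1])
E
```

```text
t 5.0 pos [0.5312 0.2223 0.251 ] shift [-1.605   0.3963  0.0049] turn [-0.0016  0.0011  0.0003]
89.30742993950844 [-0.64029077  0.914861   -1.74819235] [3.53045279e-01 6.61418206e-02 1.79600484e+00 1.14639111e-06
 1.28094604e+00 6.07596036e-01]
```

View pics/s2.png

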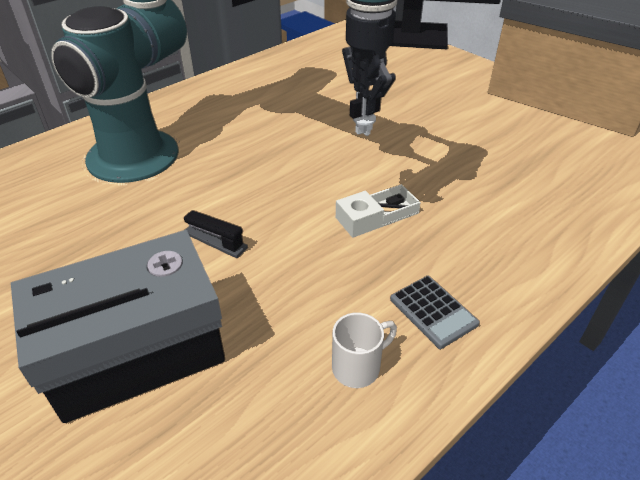

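The scene view shows the key hanging upright in the gripper at (364,125), the tidy's hole empty, and nothing else moved.

Request:
play_rows:
  rows:
    - [[-0.06,0.013,0],[0,0,0]]
    - [[-0.16,0.035,0],[0,0,0]]
    - [[-0.3,0.067,0],[0,0,0]]
    - [[-0.45,0.1,0],[0,0,0]]
    - [[-0.6,0.133,0],[0,0,0]]
    - [[-0.75,0.167,0],[0,0,0]]
    - [[-0.9,0.2,0],[0,0,0]]

```text
time: 5.63
tool_pos: [0.5218, -0.0102, 0.2502]
tcp_rot: [-2.484, -1.921, 0.004]
wrist_force: [-0.0, 0.7, -1.4]
width: 0.15
grip_force: 89.3
```

Request:
play_rows:
  rows:
    - [[-0.15,0.034,0],[0,0,0]]
    - [[-0.3,0.068,0],[0,0,0]]
    - [[-0.45,0.103,0],[0,0,0]]
    - [[-0.6,0.137,0],[0,0,0]]
    - [[-0.72,0.165,0],[0,0,0]]
    - [[-0.81,0.185,0],[0,0,0]]
    - [[-0.86,0.196,0],[0,0,0]]
    - [[-0.86,0.196,0],[0,0,0]]
    - [[-0.86,0.196,0],[0,0,0]]
    - [[-0.86,0.196,0],[0,0,0]]
    - [[-0.86,0.196,0],[0,0,0]]
    - [[-0.86,0.196,0],[0,0,0]]

```text
time: 6.63
tool_pos: [0.5169, -0.2269, 0.252]
tcp_rot: [-2.483, -1.924, -0.0]
wrist_force: [0.3, 0.4, -1.2]
width: 0.147
grip_force: 89.3
```

```bash
python3 - <<'E'
from h import *
plan(.526,-.191,.25,-14.6)
c,s=cam("wrist");cv2.imwrite("pics/w3.png",c["image"][:,:,::-1])
p=proj(c,[.526,-.191,.162])[0];print(p)
print([np.round(a,4) for a in cross(c,p+[-18,18])])
E
```

```text
t 6.63 pos [ 0.5169 -0.2269  0.252 ] shift [ 0.1483 -0.0008  0.0079] turn [-0.0003 -0.0003  0.0027]
[322.88755541 190.3993616 ]
[array([ 0.5257, -0.1904]), array([ 0.5252, -0.1909]), np.float64(25.3117), np.float64(-22.3331), array([ 0.5246, -0.1909])]
```

View pics/w3.png

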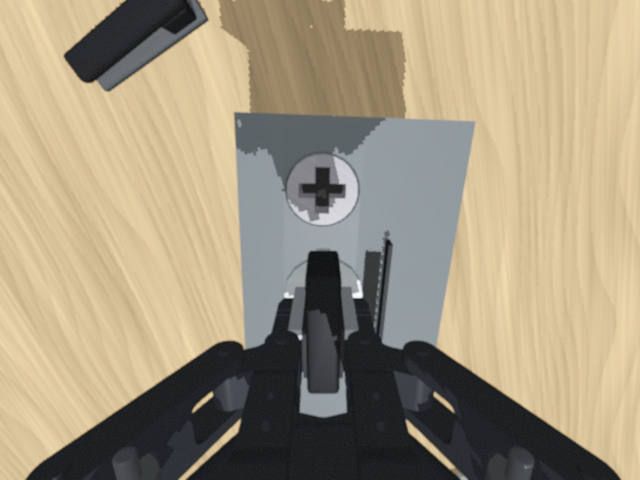

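The wrist view shows the disc at (322,189) with its dark cross square to the image axes. The key's bar is square to them as well, from (323,252) to (323,391).

```bash
python3 - <<'E'
from h import *
c,s=cam("wrist");g=c["image"].max(2)
R_=R.from_rotvec(s["tcp_rot"])
sub=np.zeros(g.shape,bool);sub[160:222,292:354]=1
for t in(60,75,90):
  m=blob((g<t)&sub,(322,189));v,u=np.nonzero(m);print(t,m.sum(),u.min(),u.max(),v.min(),v.max())
  Q=ray(c,np.c_[u,v],.162)[:,:2];h=cv2.convexHull(np.c_[u,v].astype(np.int32));mid=ray(c,[[(u.min()+u.max())/2,(v.min()+v.max())/2]],.162)[0,:2]
  w=(Q-mid)@[1,1j];w=w[abs(w)>.008];print(mid,np.degrees(np.angle((w**4/abs(w)**2).sum())/4),np.ptp(Q@[np.cos(-.255),np.sin(-.255)]),np.ptp(Q@[-np.sin(-.255),np.cos(-.255)]))
print(g[248:300:3,323].tolist(),g[380:398:2,323].tolist())
e=ray(c,[[323,252],[323,391]],s["tool_pos"][2]+.0293);print((e-s["tool_pos"])@R_.as_matrix())
for r in(262,300,385): 
  x=g[r,296:352];print(r,x.tolist())
E
```

```text
60 703 302 342 168 205
[ 0.52614246 -0.18830351] -15.556131858061518 0.028049121342348715 0.026133527650758805
75 749 301 342 167 205
[ 0.52589179 -0.18787487] -14.759789946381256 0.02876859859361769 0.026799607348087243
90 851 300 343 167 206
[ 0.52580338 -0.1882162 ] -15.9826502012873 0.03021760678402219 0.027548190422712053
[147, 55, 25, 24, 23, 26, 22, 21, 21, 21, 27, 28, 29, 34, 29, 30, 31, 34] [66, 67, 67, 66, 65, 64, 72, 150, 166]
[[ 3.85135535e-02 -8.16965588e-05 -2.92936352e-02]
 [-2.53951334e-02 -2.99352520e-05 -2.93041943e-02]]
262 [168, 167, 168, 164, 158, 145, 133, 127, 130, 138, 126, 85, 39, 18, 25, 26, 27, 22, 23, 20, 18, 25, 28, 28, 24, 23, 26, 18, 27, 20, 23, 27, 20, 23, 24, 23, 22, 21, 27, 20, 18, 26, 48, 99, 130, 132, 129, 135, 145, 157, 166, 171, 171, 173, 172, 172]
300 [108, 107, 109, 108, 107, 109, 109, 107, 84, 50, 28, 28, 34, 24, 34, 29, 30, 33, 32, 33, 29, 35, 28, 27, 29, 34, 30, 31, 29, 31, 32, 30, 32, 30, 33, 27, 28, 32, 31, 33, 33, 28, 27, 27, 32, 63, 95, 107, 108, 107, 109, 108, 108, 108, 110, 109]
385 [34, 45, 51, 57, 103, 148, 162, 166, 166, 163, 145, 95, 55, 49, 52, 60, 62, 64, 62, 65, 65, 65, 62, 67, 64, 64, 64, 65, 64, 67, 68, 69, 68, 66, 69, 67, 68, 67, 68, 63, 55, 45, 68, 125, 156, 167, 168, 168, 162, 129, 76, 44, 40, 29, 30, 27]
```

```bash
python3 - <<'E'
from h import *
c,s=cam("wrist")
M=R.from_rotvec(s["tcp_rot"]).as_matrix()
for k in(0,.0026):
  for x,z in((-.028,-.0293),(.028,-.0293),(.028,.0007)): print(k,x,z,proj(c,s["tool_pos"]+M@[k+x,0,z]))
u0,v0=323,189
# collar visible arc (40mm dia, top at foot+31 => tool z +.0077) top row near col 323
g=c["image"].max(2);print(list(zip(range(240,254),g[240:254,323].tolist())), g[240:254,300].tolist())
for k in(0,.0026):print("collar far edge",proj(c,s["tool_pos"]+M@[k+.020,0,.0077]),proj(c,s["tool_pos"]+M@[k,.020,.0077]))
plan(.5249,-.1930,.21,-14.8)
E
```

```text
0 -0.028 -0.0293 [[323.06468368 395.8021858 ]]
0 0.028 -0.0293 [[323.19506985 278.045564  ]]
0 0.028 0.0007 [[323.17047424 248.81374445]]
0.0026 -0.028 -0.0293 [[323.06999924 391.00150481]]
0.0026 0.028 -0.0293 [[323.20205219 271.73954809]]
0.0026 0.028 0.0007 [[323.17602713 243.51339766]]
[(240, 170), (241, 171), (242, 171), (243, 171), (244, 170), (245, 171), (246, 170), (247, 161), (248, 145), (249, 130), (250, 105), (251, 52), (252, 27), (253, 25)] [167, 169, 168, 168, 169, 168, 168, 168, 168, 167, 168, 167, 168, 169]
collar far edge [[323.15002631 258.86541668]] [[362.58955018 295.29604577]]
collar far edge [[323.15515657 253.91896756]] [[362.79281635 290.72386553]]
t 6.78 pos [ 0.517  -0.2274  0.2522] shift [ 0.141  -0.0039  0.1687] turn [ 0.0002 -0.      0.0066]
```

```bash
python3 - <<'E'
import cv2
i=cv2.imread("pics/w3.png")[210:420,260:390];cv2.imwrite("pics/w3c.png",cv2.resize(cv2.convertScaleAbs(i,alpha=1.3),None,fx=2.85*1,fy=2.85,interpolation=cv2.INTER_CUBIC))
E
```

```text
(no output)
```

View pics/w3c.png

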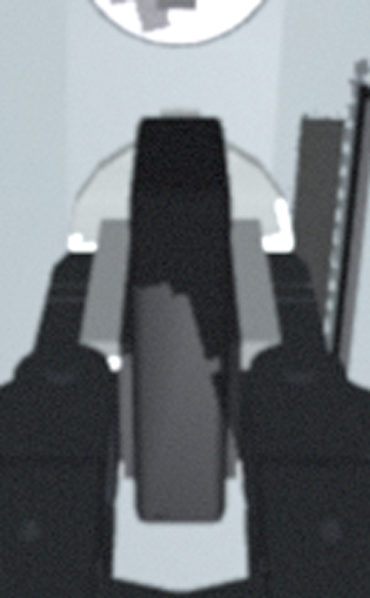

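The crop shows the collar arcs on both sides of the bar, centred near image row 294. The bar spans rows 251–393, and a spline stub shows at (323,249). This puts the key's axis about 0.3 mm from the tool axis, and both its yaw and the socket's are about −14.8°.

```bash
python3 -c "
from h import *
plan(.5254,-.1911,.205,-14.8)"
```

```text
t 6.78 pos [ 0.517  -0.2274  0.2522] shift [ 0.1488 -0.0039  0.1887] turn [ 0.0002 -0.      0.0066]
```

Request:
play_rows:
  rows:
    - [[0.05,-0.003,0.03],[0,0,0.006]]
    - [[0.1,-0.003,0.06],[0,0,0.006]]
    - [[0.149,-0.003,0.1],[0,0,0.006]]
    - [[0.149,-0.003,0.14],[0,0,0.006]]
    - [[0.149,-0.003,0.17],[0,0,0.006]]
    - [[0.149,-0.003,0.187],[0,0,0.006]]
    - [[0.149,-0.003,0.187],[0,0,0.006]]
    - [[0.149,-0.003,0.187],[0,0,0.006]]
    - [[0.149,-0.003,0.187],[0,0,0.006]]
    - [[0.149,-0.003,0.187],[0,0,0.006]]
  newtons: 120

```text
time: 7.62
tool_pos: [0.5259, -0.1926, 0.206]
tcp_rot: [2.49, 1.914, 0.001]
wrist_force: [-0.0, -0.4, -0.5]
width: 0.141
grip_force: 122.5
```

```bash
python3 - <<'E'
from h import *
plan(.5254,-.1911,.205,-14.8)
print(bot.read_state()["wrist_force"])
ims=[]
for n in("scene","wrist"):
  c,s=cam(n);p=proj(c,[.5254,-.1911,.165])[0].astype(int);w=36 if n=="scene" else 64
  print(n,p);ims.append(cv2.resize(c["image"][max(0,p[1]-w):p[1]+w,p[0]-w:p[0]+w,::-1],(400,400),interpolation=cv2.INTER_CUBIC))
cv2.imwrite("pics/h4.png",np.hstack(ims))
E
```

```text
t 7.62 pos [ 0.5259 -0.1926  0.206 ] shift [ 0.0052 -0.0033  0.004 ] turn [ 0.0016  0.0003 -0.0019]
[-0.02675128 -0.41971393 -0.50741181]
scene [163 259]
wrist [321 265]
```

View pics/h4.png

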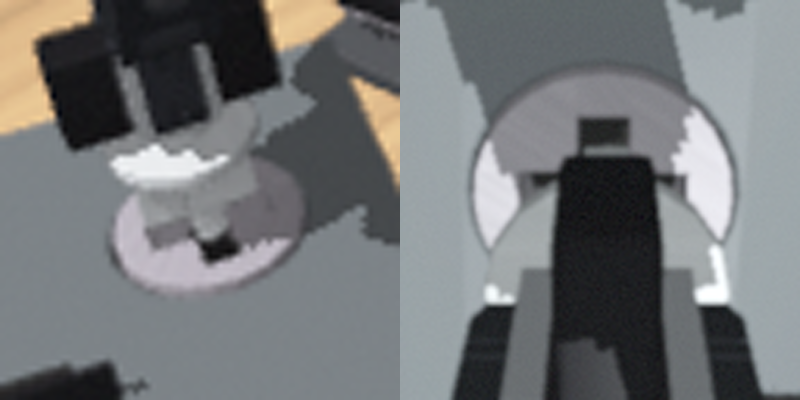

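Left, the scene crop shows the splines just above and in line with the slots at about (215,245). Right, the wrist crop shows the slot end centred with the bar at column 604.

Request:
play_rows:
  rows:
    - [[0.004,-0.002,0.01],[0,0,-0.001]]
    - [[0.004,-0.002,0.017],[0,0,-0.001]]
    - [[0.004,-0.002,0.024],[0,0,-0.001]]
    - [[0.004,-0.002,0.031],[0,0,-0.001]]
    - [[0.004,-0.002,0.038],[0,0,-0.001]]
    - [[0.004,-0.002,0.045],[0,0,-0.001]]
    - [[0.004,-0.002,0.045],[0,0,-0.001]]
    - [[0.004,-0.002,0.045],[0,0,-0.001]]

```text
time: 8.38
tool_pos: [0.5251, -0.1909, 0.1938]
tcp_rot: [-2.489, -1.916, 0.0]
wrist_force: [0.3, 0.9, -1.0]
width: 0.14
grip_force: 122.5
```

Request:
play_rows:
  rows:
    - [[0,0,0.007],[0,0,0]]
    - [[0,0,0.014],[0,0,0]]
    - [[0,0,0.021],[0,0,0]]
    - [[0,0,0.028],[0,0,0]]
    - [[0,0,0.035],[0,0,0]]
    - [[0,0,0.035],[0,0,0]]
    - [[0,0,0.035],[0,0,0]]

```text
time: 8.97
tool_pos: [0.5252, -0.1909, 0.1851]
tcp_rot: [-2.489, -1.917, 0.0]
wrist_force: [0.0, -0.8, -0.8]
width: 0.144
grip_force: 123.3
```

Request:
play_rows:
  rows:
    - [[0,0,0.007],[0,0,0]]
    - [[0,0,0.014],[0,0,0]]
    - [[0,0,0.021],[0,0,0]]
    - [[0,0,0.028],[0,0,0]]
    - [[0,0,0.028],[0,0,0]]
    - [[0,0,0.028],[0,0,0]]

```text
time: 9.47
tool_pos: [0.5255, -0.191, 0.1793]
tcp_rot: [2.489, 1.916, 0.001]
wrist_force: [-2.7, 0.0, 7.4]
width: 0.14
grip_force: 124.2
```

Request:
play_rows:
  rows:
    - [[0,0,0.006],[0,0,0]]
    - [[0,0,0.012],[0,0,0]]
    - [[0,0,0.018],[0,0,0]]
    - [[0,0,0.02],[0,0,0]]
    - [[0,0,0.02],[0,0,0]]
    - [[0,0,0.02],[0,0,0]]

```text
time: 9.97
tool_pos: [0.5256, -0.1911, 0.175]
tcp_rot: [2.488, 1.916, 0.001]
wrist_force: [-4.0, 1.3, 8.3]
width: 0.142
grip_force: 124.7
```

Request:
play_rows:
  rows:
    - [[0,0,0.004],[0,0,0]]
    - [[0,0,0.006],[0,0,0]]
    - [[0,0,0.006],[0,0,0]]
    - [[0,0,0.006],[0,0,0]]

```text
time: 10.3
tool_pos: [0.5256, -0.1911, 0.1747]
tcp_rot: [2.488, 1.916, 0.001]
wrist_force: [-5.7, 2.5, 15.5]
width: 0.136
grip_force: 125.6
```

Request:
play_rows:
  rows:
    - [[0,0,0.003],[0,0,0]]
    - [[0,0,0.003],[0,0,0]]
    - [[0,0,0.003],[0,0,0]]
    - [[0,0,0.003],[0,0,0]]
    - [[0,0,0.003],[0,0,0]]
    - [[0,0,0.003],[0,0,0]]

```text
time: 10.8
tool_pos: [0.5256, -0.1911, 0.1748]
tcp_rot: [2.488, 1.916, 0.001]
wrist_force: [-8.2, 3.0, 18.0]
width: 0.142
grip_force: 126.1
```

```bash
python3 - <<'E'
from h import *
c,s=cam("scene");p=[163,259];w=40
cv2.imwrite("pics/f.png",cv2.resize(c["image"][p[1]-w:p[1]+w,p[0]-w:p[0]+w,::-1],(500,500),interpolation=cv2.INTER_CUBIC))
s=bot.read_state();print(s["tool_pos"],s["wrist_force"],s["grip_force"])
E
```

```text
[ 0.52558998 -0.19106095  0.17471538] [-6.43334027  2.18771718 19.09834301] 126.10112182796001
```

View pics/f.png

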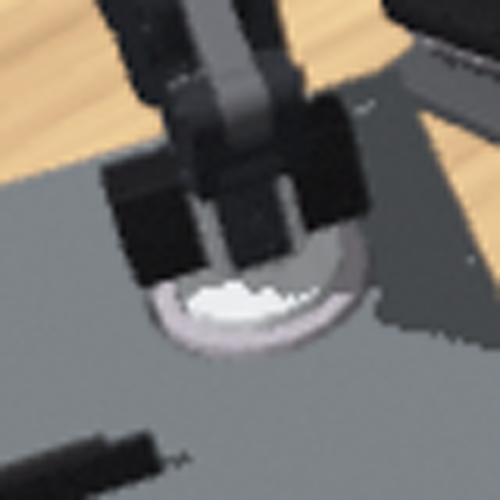

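The crop shows the collar seated flat and centred on the disc at about (260,300), with no gap. The hand is still gripping and pressing at about 19 N.

```bash
python3 -c "
from workcell import bot
print(bot.finish_job())"
```

```text
the job is handed in; nothing more can be done
None
```

I handed the job in with the release key fully home in the shredder's socket, still gripped at about 126 N and pressed down with about 19 N; the mug, stapler and calculator were not touched, and the hand-in returned no verdict.

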